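Slide the copper backing shoe under the seam jig and latch it

ROBOT

A 7-joint arm with a two-finger parallel gripper is mounted at the origin on the work surface. World frame = base frame: x ahead of the robot, y to its left, z up, the work surface at z = 0. Lengths are in mm, angles in degrees, forces in N, time in s.
With the tool pointing down it reaches from about 350 to 900 mm from the base axis. Payload 8.1 kg.
Tool frame: the origin (TCP) lies at the very end of the fingers, on their centre line; the grasp point (between the pads) lies behind it (robot.grasp_offset is the z of the grasp point in the tool frame, in mm); z points along the fingers, y is the direction in which the jaws open and shut (so a half turn about z gives the same grasp; the last joint's range is limited). The gripper opens to 85 mm and grips with 20 to 120 N. Pads are 22 mm wide; open, the fingers measure 114 mm over their backs; the gripper's body (76 mm by 85 mm) begins 54 mm behind the grasp point. The pads swing forward as they close: fully open they stand 13 mm farther back than shut.
Start: joints at [69.294, 24.895, 1.432, 90.138, -0.665, 64.973, -4.303], TCP at [159.926, -604.206, 231.323] pointing down, gripper open.
Joint ranges: [-149.89, 149.89], [-25.12, 119.58], [-72.63, 75.52], [4.76, 147.25], [-75.54, 255.54], [6.69, 114.76], [-157.13, 157.13]. Speed limits (degrees/s): [127.2, 127.2, 172.46, 172.46, 180, 180, 180].

INTERFACE

Orientations are given as [roll, pitch, yaw] about the fixed x, y, z axes, in that order (R = Rz(yaw) Ry(pitch) Rx(roll)).
In Python, from bench import robot gives the robot as it stands. The module is installed in compiled form; this text tells all that it offers.
- The arm moves only by the shell command python3 -m pendant 'ROWS'. ROWS is JSON, a list that holds one entry, the list of rows, each a list of 5 numbers: the shift along the tool's x, y, z in mm, then the turn about the tool's z in degrees, then the opening, from -1 (shut) to 1 (fully open). A call has 1 to 20 rows; each row is the pose to reach, as a shift and turn from the pose measured when the call began, along the tool's axes at that moment; what a row does not reach only later rows make up. A row lasts 1/12 s, in which the tool goes at most 41.7 mm and 7.16 degrees, less where a joint would pass 70% of its speed; a pose out of reach is approached as far as the arm can. A call with a gripper value outside its range is refused whole. The fingers move at their own pace and stop on an object; the grip force is fixed at half the most. Time passes only in rows, so rows that repeat a pose let the fingers close. It gives the time, the measured TCP pose, the force and the opening at its end, in the units of the state.
- robot.read_state(): the state, without advancing time (a new reading comes with each control period).
- robot.read_camera(name): name is "side" or "top"; returns a dict with "image" (480x640x3 uint8, red, green, blue), "range_z" (480x640 float32, mm along the optical axis (not along the pixel's ray), 0 where there is no reading), "fx", "fy", "cx", "cy" (pixels), "R" (3x3) and "t" (3): a world point X has camera coordinates R X + t. Camera axes: x right, y down, z forward; pixel columns grow to the right and rows downward; lengths in mm; the calibration is good to about 2 mm. A picture is of the moment at which its call begins.
- robot.close_job(): hands the job in, once; it reports no verdict.
The state is a dict: "time_s": time; "q": joint angles; "dq": joint speeds; "joint_torque": joint torques, N m; "position": TCP position; "ee_rot": TCP orientation; "contact_force": force on the tool from outside, world axes, zero at the start; "wrist_torque": the same for the moment, N m; "width": finger opening in mm.
Only numpy, scipy, OpenCV 4.12 (cv2) and the standard library are available. Lean on these libraries where they do the work, as an engineer would, in place of code of your own. Each camera call takes 0.05 s, during which the arm holds its last target.

TASK

Without picking it up, push the copper backing shoe with the fingertips along the bench, nose first, in under the two clamped sheets of the welding jig until its upright flange is fully home against the edge of the sheets; keep it flat on the bench all the way. Then push the red latch arm round by its side until it is fully closed behind the flange. Leave the yellow square, the hammer and the tin alone.

Things in the scene. Friction and masses are not known exactly. Their poses are not given: they have to be found in the camera images.
- jig: Fixed welding jig: two aluminium sheets (4 mm, seam gap between) bridge two dark steel rails under blue clamp bars. Origin on the bench, mid-mouth, below the sheets' entry edge; +x into the tunnel (the way the shoe goes in), +y to the latch side. Tunnel x 0 to 100 mm, 72 mm wide (y +-36), headroom 13.5 mm, mouth corners rounded 12 mm. Rails reach y +-60 mm, bolt tops 35 mm high.
- tunnel_end (a point): Far, open end of the jig's tunnel: on the bench, middle of its width, below the sheets' exit edge, 100 mm along the jig's +x. The sheets' top is 17.5 mm above the bench.
- latch_pivot (a point): On the bench below the latch's pivot axis, at x = -14, y = +64 mm in the jig's frame (point axes as the jig's). The pivot post has 11 mm radius at the arm, top 32 mm above the bench; its foot is 13.5 mm high and spans jig x -24 to +12 mm, y +51 to +77 mm.
- shoe: Loose copper shoe, 0.55 to 0.85 kg: plate 60 mm wide, 10 mm thick, with an upright flange (6 mm thick, 60 mm wide, top 36 mm above the bench) across its tail. Origin on the underside, mid-width, below the flange's front face; +x to the nose at +115 mm, flange's rear face at -6 mm, balance point at +48 mm. Fully home, its origin and axes coincide with the jig's, nose out 15 mm at the far end.
- shoe_nose (a point): Middle of the shoe's nose end, on its underside. At the start the nose lies 75 to 135 mm before the jig's mouth, the shoe turned and off to one side.
- latch (a joint): Angle of the red latch arm about its vertical pivot, rad. 0 = fully closed (firm stop): arm along the jig's -y, 3 mm behind the home flange. Grows as it opens: pi/2 = arm along the jig's -x, more = farther outwards (stop 2.4). Starts at 1.6 to 2.1, stays where left, about 1 N at the knob moves it. Arm: 65 mm long from the axis, 10 mm thick, 18 to 30 mm above the bench.
- latch_knob (a point): Top of the black knob (14 mm diameter, 20 mm high, top 50 mm above the bench) that stands on the latch arm 58 mm from the pivot axis.
- square: Bystander: yellow L-shaped fit-up square, legs 80 and 71 mm long, 18 mm wide, 22 mm high, lying on the bench. Origin under the middle of its outline.
- hammer: Bystander: hammer 240 mm long lying on the bench along its x axis. Origin under its middle.
- tin: Bystander: round tin, 64 mm diameter, 85 mm high, standing. Origin at the centre of its underside.
Things that resemble listed ones, but are neither listed nor needed, are in the scene too. What is shaped like the jig but green or pink is not meant.

How it is judged:
By the outcome, as a careful person would: the job done as asked, in the order asked, and still so for the second after the job is handed in, with the robot touching nothing.
It also fails if it takes over 72 s, if anything falls off the work surface, if the arm or the gripper's body presses on something with over 40 N, if the wrist force passes 120 N, or if a joint passes its speed limit or range.

## Working session

There is one attempt and no reset: what is moved stays moved. The work goes in short steps, Python scripts to look and compute and a shell command to move; the robot and the scene stay as the last step left them, time stands still between calls to the robot, and variables do not carry over. Pictures are saved under pics/ and viewed, and the job is handed in when it is done.

```bash
mkdir -p pics
python3 - <<'E'
from bench import robot
import cv2,numpy as np,pickle
s=robot.read_state();print(s['time_s'],s['position'],s['ee_rot'],s['width'],robot.grasp_offset)
for n in('top','side'):
    c=robot.read_camera(n);pickle.dump(c,open(f'{n}0.pkl','wb'))
    cv2.imwrite(f'pics/{n}0.png',c['image'][:,:,::-1]);print(n,c['fx'],c['cx'],c['cy'],c['R'],c['t'])
E
```

```text
0.0 [ 159.79126181 -603.69479751  230.53490899] [-1.79908586e+02  6.42893569e-03  1.48265843e+01] 85.73851833639227 -18.700000000000003
top 557.1001085381763 316.7811093536965 245.81272029817492 [[-3.95876406e-04 -9.99989312e-01  4.60636087e-03]
 [-9.84895287e-01 -4.07701403e-04 -1.73150536e-01]
 [ 1.73150563e-01 -4.60532932e-03 -9.84884599e-01]] [-93.66572772 557.61525042 968.98639179]
side 484.92490288766965 324.2025144113999 239.88658339480804 [[-0.96361093 -0.26669637  0.01808397]
 [-0.21280351  0.72442856 -0.65568127]
 [ 0.16176727 -0.63566997 -0.7548212 ]] [523.26457643 230.33850175 848.43987859]
```

View pics/top0.png

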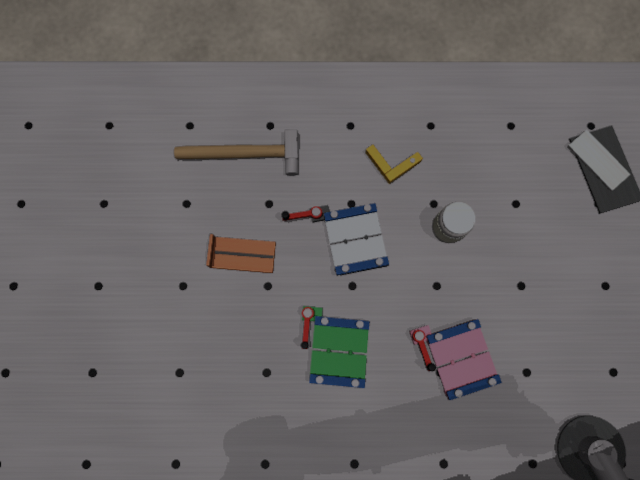

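View pics/side0.png

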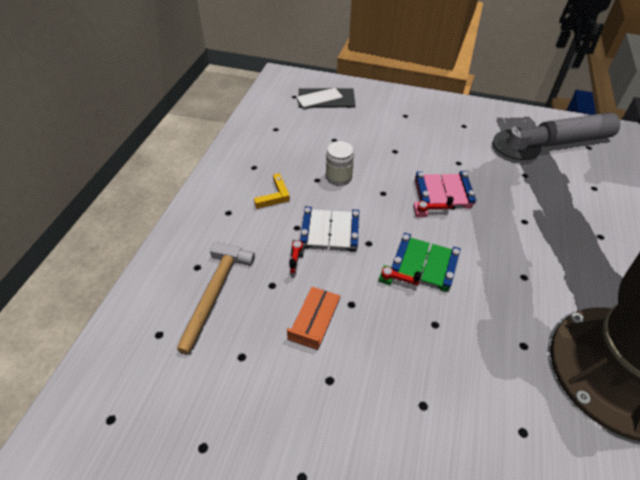

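The jig meant has bare-aluminium sheets, at top px (356,240) and side px (330,228). The green one at top (340,352) and the pink one at (463,360) are decoys, and so is the grey plate pair at (605,168). The copper shoe is at top (243,254), its flange at left (211,250) and its nose at right (275,255). The red latch is at (316,212) with its knob at (286,216). The square, hammer and tin are at (393,165), (240,152) and (455,222).

```bash
cat > h.py <<'E'
import numpy as np,cv2,pickle
def ray(c,u,v,z):
    d=np.array([(u-c['cx'])/c['fx'],(v-c['cy'])/c['fy'],1.]);R=np.array(c['R']);t=np.array(c['t'])
    o=-R.T@t; w=R.T@d; return o+w*(z-o[2])/w[2]
def proj(c,X):
    p=np.array(c['R'])@np.array(X)+c['t'];return np.array([c['fx']*p[0]/p[2]+c['cx'],c['fy']*p[1]/p[2]+c['cy']])
E
python3 - <<'E'
import pickle,cv2
c=pickle.load(open('top0.pkl','rb'));im=c['image'][:,:,::-1]
cv2.imwrite('pics/c1.png',cv2.resize(im[190:290,195:395],None,fx=4,fy=4,interpolation=cv2.INTER_CUBIC))
c=pickle.load(open('side0.pkl','rb'));im=c['image'][:,:,::-1]
cv2.imwrite('pics/c2.png',cv2.resize(im[195:355,270:390],None,fx=3.7,fy=3.7,interpolation=cv2.INTER_CUBIC))
E
```

```text
(no output)
```

View pics/c1.png

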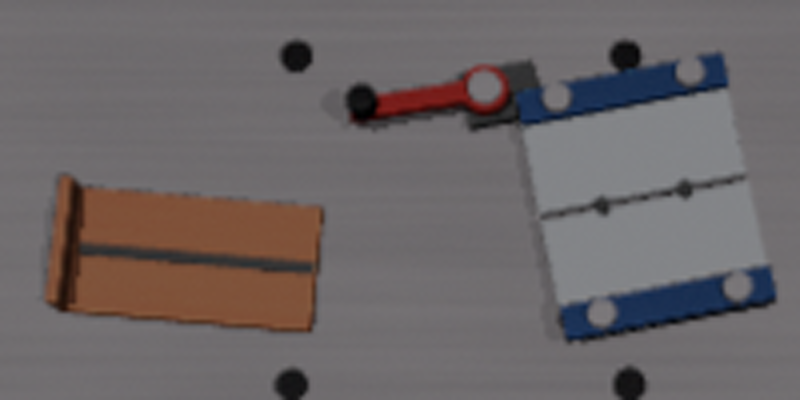

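View pics/c2.png

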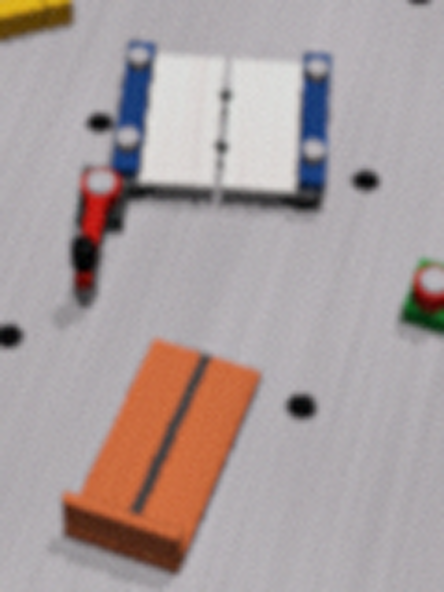

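```bash
cat >> h.py <<'E'
def poly(c,mask,z):
    cs,_=cv2.findContours(mask.astype(np.uint8),cv2.RETR_EXTERNAL,cv2.CHAIN_APPROX_NONE)
    k=max(cs,key=cv2.contourArea)[:,0,:]
    P=np.array([ray(c,u,v,z)[:2] for u,v in k],np.float32)
    return k,P
def rect(P):
    r=cv2.minAreaRect(P);return r,cv2.boxPoints(r)
def masks(c,roi):
    im=c['image'];hsv=cv2.cvtColor(im,cv2.COLOR_RGB2HSV).astype(int);H,S,V=hsv[...,0],hsv[...,1],hsv[...,2]
    m=np.zeros(H.shape,bool);u0,u1,v0,v1=roi;m[v0:v1,u0:u1]=1
    return m,H,S,V
E
python3 - <<'E'
from h import *
np.set_printoptions(precision=1,suppress=True)
for n,rj,rs in(('top',(322,392,200,280),(200,285,225,285)),('side',(298,362,200,255),(280,345,280,350))):
    c=pickle.load(open(n+'0.pkl','rb'))
    m,H,S,V=masks(c,rj)
    bg=np.median(V[rj[2]:rj[3],rj[0]:rj[1]])
    for uv in ([(370,225),(335,290)] if n=='top' else [(345,220),(350,300)]): print(n,uv,H[uv[1],uv[0]],S[uv[1],uv[0]],V[uv[1],uv[0]])
    bl=m&(H>100)&(H<130)&(S>120)
    k=cv2.connectedComponentsWithStats(bl.astype(np.uint8))
    print('blue',k[2][1:],k[3][1:])
    m,H,S,V=masks(c,rs)
    cu=m&(H<15)&(S>90)
    cu=cv2.morphologyEx(cu.astype(np.uint8),cv2.MORPH_CLOSE,np.ones((5,5)))
    px,P=poly(c,cu,10);r,b=rect(P);print('cu',r,'\n',b)
    # nose corners: range
    ap=cv2.approxPolyDP(px.astype(np.int32),3,True)[:,0];print(ap.tolist())
    print([ray(c,u,v,10)[:2] for u,v in ap])
E
```

```text
top (370, 225) 113 8 136
top (335, 290) 165 9 112
blue [[324 204  53  17 333]
 [380 257   9  10  45]
 [347 259  32  14 230]
 [336 266  10   9  54]] [[349.4 212.3]
 [384.7 261.6]
 [362.3 265.8]
 [339.3 270.4]]
cu ((550.0132446289062, 49.883888244628906), (126.64909362792969, 63.92937469482422), 84.78588104248047) 
 [[512.4 -10.3]
 [576.1 -16.1]
 [587.6 110. ]
 [523.9 115.9]]
[[210, 234], [206, 264], [210, 267], [272, 272], [274, 242]]
[array([587.2, 109.4]), array([529.5, 115. ]), array([523.8, 107.3]), array([514.4,  -9.6]), array([571.8, -12.6])]
side (345, 220) 30 1 219
side (350, 300) 158 6 164
blue [[302 213   8  17  91]
 [352 217   6  16  90]
 [301 236   6   7  33]
 [351 239   7   7  39]] [[305.8 221. ]
 [354.6 224.5]
 [303.7 238.3]
 [353.8 242. ]]
cu ((552.2102661132812, 47.43147659301758), (123.22872161865234, 66.27085876464844), 84.84422302246094) 
 [[513.7 -11. ]
 [579.7 -16.9]
 [590.7 105.8]
 [524.7 111.8]]
[[311, 287], [287, 331], [288, 339], [317, 348], [339, 295]]
[array([573.7, -14. ]), array([587.8,  91.4]), array([580.9, 106.4]), array([526.2, 109.3]), array([516.8, -11. ])]
```

Run:
```python
from h import *
np.set_printoptions(precision=1,suppress=True)
for n,rj,rs,th in(('top',(322,392,200,280),(200,285,225,285),124),('side',(298,362,203,248),(280,345,280,350),192)):
    c=pickle.load(open(n+'0.pkl','rb'))
    m,H,S,V=masks(c,rj)
    w=m&(V>th)&(S<40)
    w=cv2.morphologyEx(w.astype(np.uint8),cv2.MORPH_CLOSE,np.ones((3,3)));w=cv2.morphologyEx(w,cv2.MORPH_OPEN,np.ones((5,5)))
    px,P=poly(c,w,17.5);r,b=rect(P);print(n,'sheet',r,'\n',b)
    ap=cv2.approxPolyDP(px.astype(np.int32),3,True)[:,0];print(ap.tolist());print([ray(c,u,v,17.5)[:2] for u,v in ap])
    # seam: darker line; fit dark pixels inside rect hull at z 17.5
    hull=cv2.convexHull(px.astype(np.int32));hm=np.zeros(w.shape,np.uint8);cv2.fillConvexPoly(hm,hull,1);hm=cv2.erode(hm,np.ones((7,7)))
    d=hm.astype(bool)&(V<np.median(V[w>0])-12);v,u=np.nonzero(d)
    Q=np.array([ray(c,a,bb,17.5)[:2] for a,bb in zip(u,v)],np.float32);l=cv2.fitLine(Q,cv2.DIST_HUBER,0,.01,.01).ravel();print('seam',len(Q),l)
    # red latch / black knob
    m,H,S,V=masks(c,(275,330,200,225) if n=='top' else (285,305,235,275))
    red=m&((H<8)|(H>172))&(S>150);v,u=np.nonzero(red)
    Q=np.array([ray(c,a,bb,30)[:2] for a,bb in zip(u,v)],np.float32);print('arm',len(Q),cv2.fitLine(Q,cv2.DIST_HUBER,0,.01,.01).ravel(),Q.min(0),Q.max(0))
    k=m&(V<45); 
    v,u=np.nonzero(k);print('dark px',len(u),u.mean(),v.mean(),u.min(),u.max(),v.min(),v.max())
    m,H,S,V=masks(c,rs)
    g=m&(S<70)&(V<(90 if n=='top' else 110));
    cu=m&(H<15)&(S>90);cu=cv2.morphologyEx(cu.astype(np.uint8),cv2.MORPH_CLOSE,np.ones((5,5)));cu=cv2.erode(cu,np.ones((7,7)))
    g&=cu>0;v,u=np.nonzero(g);Q=np.array([ray(c,a,bb,10)[:2] for a,bb in zip(u,v)],np.float32);print('shoe groove',len(Q),cv2.fitLine(Q,cv2.DIST_HUBER,0,.01,.01).ravel())
```

```text
top sheet ((554.6704711914062, -171.47137451171875), (39.16435241699219, 99.58440399169922), 11.491686820983887) 
 [[ 525.6 -126.6]
 [ 545.4 -224.2]
 [ 583.8 -216.4]
 [ 563.9 -118.8]]
[[382, 237], [332, 245], [334, 264], [385, 255]]
[array([ 580.1, -217.1]), array([ 564.7, -122.5]), array([ 528.5, -126.1]), array([ 545.6, -222. ])]Traceback (most recent call last):
  File "<stdin>", line 13, in <module>
cv2.error: OpenCV(4.12.0) /io/opencv/modules/imgproc/src/linefit.cpp:618: error: (-215:Assertion failed) npoints2 >= 0 || npoints3 >= 0 in function 'fitLine'
```

```bash
cat > m.py <<'E'
from h import *
np.set_printoptions(precision=1,suppress=True)
for n,rj,rs,th in(('top',(322,392,200,280),(200,285,225,285),120),('side',(298,362,203,248),(280,345,280,350),185)):
    c=pickle.load(open(n+'0.pkl','rb'))
    m,H,S,V=masks(c,rj)
    w=m&(V>th)&(S<40)
    w=cv2.morphologyEx(w.astype(np.uint8),cv2.MORPH_OPEN,np.ones((5,5)));w=cv2.morphologyEx(w,cv2.MORPH_CLOSE,np.ones((7,7)))
    px,P=poly(c,w,17.5);r,b=rect(P);print(n,'sheet',r,'\n',b)
    ap=cv2.approxPolyDP(px.astype(np.int32),3,True)[:,0];print(ap.tolist());print([ray(c,u,v,17.5)[:2] for u,v in ap])
    hm=cv2.erode(w,np.ones((7,7)))
    d=hm.astype(bool)&(V<np.median(V[w>0])-12);v,u=np.nonzero(d)
    Q=np.array([ray(c,a,bb,17.5)[:2] for a,bb in zip(u,v)],np.float32)
    if len(Q)>5:print('seam',len(Q),cv2.fitLine(Q,cv2.DIST_HUBER,0,.01,.01).ravel())
    m,H,S,V=masks(c,(275,330,200,225) if n=='top' else (285,305,235,275))
    red=m&((H<8)|(H>172))&(S>150);v,u=np.nonzero(red)
    Q=np.array([ray(c,a,bb,30)[:2] for a,bb in zip(u,v)],np.float32);print('arm',len(Q),cv2.fitLine(Q,cv2.DIST_HUBER,0,.01,.01).ravel(),Q.min(0),Q.max(0))
    k=m&(V<45); 
    v,u=np.nonzero(k);print('dark px',len(u),u.mean(),v.mean(),u.min(),u.max(),v.min(),v.max())
    m,H,S,V=masks(c,rs)
    g=m&(S<90)&(V<(90 if n=='top' else 110));
    cu=m&(H<15)&(S>90);cu=cv2.morphologyEx(cu.astype(np.uint8),cv2.MORPH_CLOSE,np.ones((7,7)));cu=cv2.erode(cu,np.ones((9,9)))
    g&=cu>0;v,u=np.nonzero(g);Q=np.array([ray(c,a,bb,10)[:2] for a,bb in zip(u,v)],np.float32)
    if len(Q)>5:print('shoe groove',len(Q),cv2.fitLine(Q,cv2.DIST_HUBER,0,.01,.01).ravel())
E
python3 m.py
```

```text
top sheet ((577.0992431640625, -167.21470642089844), (85.0353012084961, 99.9887924194336), 11.053871154785156) 
 [[ 525.8 -126.3]
 [ 545.  -224.4]
 [ 628.4 -208.1]
 [ 609.2 -110. ]]
[[376, 213], [327, 222], [334, 264], [385, 255]]
[array([ 626.6, -206.6]), array([ 609. , -113.2]), array([ 528.5, -126.1]), array([ 545.6, -222. ])]
seam 146 [   0.2   -1.   576.6 -167.2]
arm 171 [  0.1  -1.  619.9 -65.7] [ 612.  -103.6] [635.2 -30.4]
dark px 110 300.27272727272725 216.9 282 324 212 221
shoe groove 143 [  0.1   1.  548.6  47.7]
side sheet ((578.4717407226562, -172.04049682617188), (85.27323913574219, 101.51254272460938), 11.01231575012207) 
 [[ 526.9 -130.4]
 [ 546.3 -230. ]
 [ 630.  -213.7]
 [ 610.6 -114.1]]
[[313, 209], [309, 243], [348, 245], [350, 212]]
[array([ 627.7, -211.9]), array([ 607.8, -114.6]), array([ 528.8, -132.2]), array([ 547. , -226.2])]
seam 105 [   0.2   -1.   577.7 -170.5]
arm 117 [  0.1  -1.  620.4 -61. ] [ 612.1 -103. ] [632.7 -23.6]
dark px 56 294.42857142857144 261.05357142857144 290 304 246 267
shoe groove 64 [  0.1   1.  549.7  43.4]
```

```bash
sed -i 's/precision=1/precision=4/' m.py; python3 m.py | grep -E 'groove|seam|arm'
python3 - <<'E'
from h import *
np.set_printoptions(precision=1,suppress=True)
xj=np.array([.1915,-.9815]);yj=-np.array([xj[1],-xj[0]]);print(yj)
for n,J in(('top',(567.5,-118.1)),('side',(568.5,-121.5))):
    c=pickle.load(open(n+'0.pkl','rb'));im=c['image'][:,:,::-1].copy()
    O=np.array(J)
    for a,b,z in((0,36,17.5),(0,-36,17.5),(100,36,17.5),(100,-36,17.5),(-14,64,32),(0,0,17.5)):
        p=proj(c,[*(O+a*xj+b*yj),z]);im=cv2.circle(im,tuple(int(round(q*16)) for q in p),16,(255,0,255),-1,shift=4)
    S=np.array([553.5,103.]) if n=='top' else np.array([554.5,102]);h=np.radians(-94.7);sx=np.array([np.cos(h),np.sin(h)]);sy=np.array([-sx[1],sx[0]])
    for a,b,z in((115,30,10),(115,-30,10),(0,30,36),(0,-30,36),(-6,30,36),(-6,-30,36)):
        p=proj(c,[*(S+a*sx+b*sy),z]);im=cv2.circle(im,tuple(int(round(q*16)) for q in p),16,(255,255,0),-1,shift=4)
    d=(S-O);print(n,'shoe in jig',d@xj,d@yj)
    cr=im[195:285,200:395] if n=='top' else im[195:355,270:390]
    cv2.imwrite(f'pics/chk_{n}.png',cv2.resize(cr,None,fx=4,fy=4 if n=='top' else 3.7,interpolation=cv2.INTER_NEAREST) if n=='top' else cv2.resize(cr,None,fx=3.7,fy=3.7,interpolation=cv2.INTER_NEAREST))
E
```

```text
seam 146 [   0.194    -0.981   576.6235 -167.2366]
arm 171 [  0.1024  -0.9947 619.8919 -65.7352] [ 611.9984 -103.5921] [635.1992 -30.3514]
shoe groove 143 [  0.0853   0.9964 548.5867  47.6527]
seam 105 [   0.2008   -0.9796  577.7223 -170.4902]
arm 117 [  0.1119  -0.9937 620.4297 -61.0342] [ 612.1153 -102.9528] [632.7153 -23.5902]
shoe groove 64 [  0.0862   0.9963 549.6746  43.4404]
[1.  0.2]
top shoe in jig -219.69065 28.59965
side shoe in jig -222.04625000000001 29.059250000000002
```

View pics/chk_top.png

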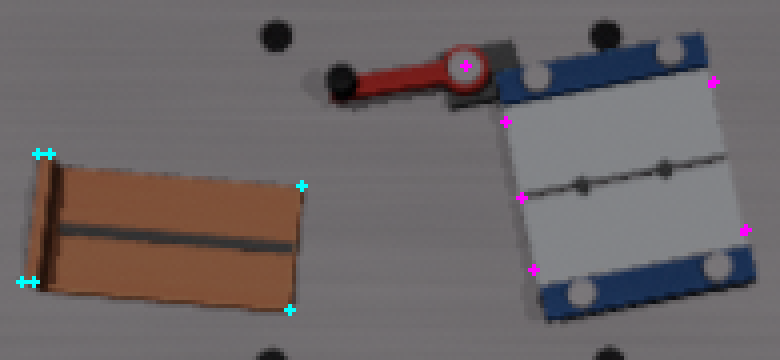

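View pics/chk_side.png

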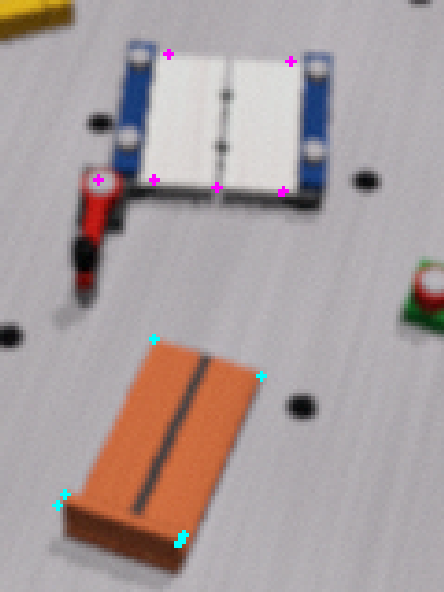

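Both overlays match: sheet corners, pivot screw, nose corners and flange. In jig coordinates the shoe is at about (-221, +29) mm, turned -15.8°, and the latch is at about 1.66 rad. I'll move to hover behind the flange with the fingers narrowed.

```bash
python3 -m pendant '[[[140,-150,0,-20,-0.4],[570,-608,20,-70,-0.4],[570,-608,20,-70,-0.4],[570,-608,20,-70,-0.4],[570,-608,20,-70,-0.4],[570,-608,20,-70,-0.4],[570,-608,20,-70,-0.4],[570,-608,20,-70,-0.4],[570,-608,20,-70,-0.4],[570,-608,20,-70,-0.4],[570,-608,20,-70,-0.4],[570,-608,20,-70,-0.4],[570,-608,20,-70,-0.4],[570,-608,20,-70,-0.4],[570,-608,20,-70,-0.4],[570,-608,20,-70,-0.4],[570,-608,20,-70,-0.4],[570,-608,20,-70,-0.4],[570,-608,20,-70,-0.4],[570,-608,20,-70,-0.4]]]'
```

```text
time_s: 1.77
position: [555.4, 131.0, 210.9]
ee_rot: [-179.9, -0.0, 84.8]
contact_force: [0.6, -0.3, 0.5]
width: 25.5
```

```bash
python3 -m pendant '[[[1,1,40,0,-0.5],[1,1,80,0,-0.5],[1,1,120,0,-0.5],[1,1,150,0,-0.5],[1,1,160,0,-0.5],[1,1,160,0,-0.5]]]'
python3 - <<'E'
from bench import robot
from h import *
for n,r in(('top',(190,270,180,300)),('side',(250,380,200,400))):
    c=robot.read_camera(n);pickle.dump(c,open(f'{n}1.pkl','wb'))
    im=c['image'][:,:,::-1]
    cr=im[170:300,170:400] if n=='top' else im[190:390,240:400]
    cv2.imwrite(f'pics/{n}1.png',cv2.resize(cr,None,fx=3,fy=3,interpolation=cv2.INTER_CUBIC))
E
```

```text
time_s: 2.27
position: [554.4, 131.3, 48.4]
ee_rot: [-179.6, 0.1, 84.8]
contact_force: [0.2, 0.2, 0.7]
width: 21.4
```

View pics/top1.png

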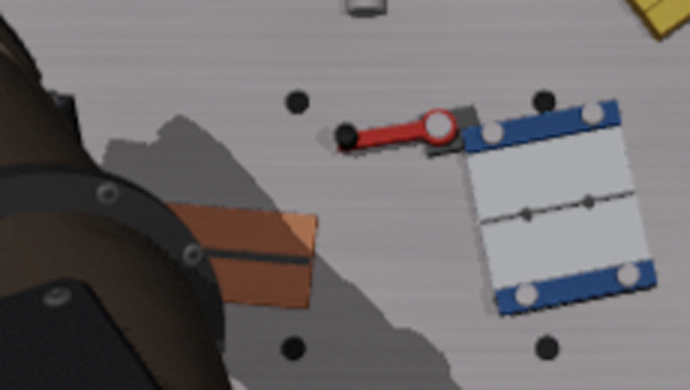

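View pics/side1.png

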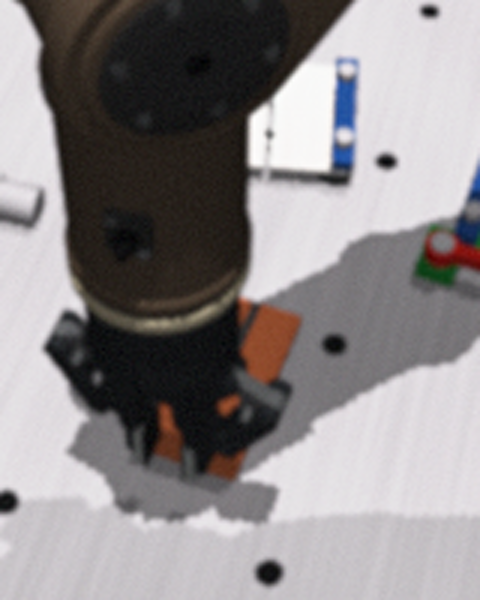

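Run:
```python
from h import *
c=pickle.load(open('side1.pkl','rb'));o=np.array([240,190])
y=np.radians(84.8)
for P in([554.4,131.3,50],[554.4+17*np.sin(y),131.3-17*np.cos(y),50],[554.4-17*np.sin(y),131.3+17*np.cos(y),50]): print((proj(c,P)-o)*3)
```

```text
[172.3388476  460.75528551]
[144.51058481 450.98033853]
[200.42158444 470.61961896]
```

```bash
python3 -m pendant '[[[0,2,20,0,-0.5],[0,2,34,0,-0.5],[0,2,40,0,-0.5],[0,2,40,0,-0.5]]]'; python3 -m pendant '[[[-3,0,0,0,-0.5],[-6,0,0,0,-0.5],[-9,0,0,0,-0.5],[-12,0,0,0,-0.5],[-13,0,0,0,-0.5],[-13,0,0,0,-0.5]]]'
```

```text
time_s: 2.7
position: [559.5, 132.3, 12.8]
ee_rot: [180.0, -0.1, 84.8]
contact_force: [1.1, 0.3, 0.4]
width: 21.4
time_s: 3.2
position: [558.6, 119.1, 13.3]
ee_rot: [179.9, -0.1, 84.8]
contact_force: [-0.1, -0.8, -0.4]
width: 21.6
```

```bash
python3 -m pendant '[[[-1,-2,1,0,-0.5],[-2,-2,2,0,-0.5],[-3,-2,2,0,-0.5],[-4,-2,2,0,-0.5],[-4,-2,2,0,-0.5]]]'; python3 -m pendant '[[[-1,0,0,0,-0.5],[-2,0,0,0,-0.5],[-3,0,0,0,-0.5],[-4,0,0,0,-0.5],[-4,0,0,0,-0.5]]]'
```

```text
time_s: 3.62
position: [556.4, 115.7, 11.4]
ee_rot: [179.9, -0.1, 84.8]
contact_force: [1.2, 5.1, 3.0]
width: 21.4
time_s: 4.03
position: [555.9, 111.4, 11.3]
ee_rot: [179.9, -0.1, 84.8]
contact_force: [0.5, 3.1, 4.0]
width: 21.7
```

```bash
cat > plan.py <<'E'
import sys,numpy as np
# args: x y yaw of tool now; shoe pose now (jig frame) x y th ; path segments (ds,dth)*  step
def plan(tool,shoe,segs,step=4.,J=(568.,-119.8),jh=-78.9,off=15.5):
    A=lambda t:np.array([[np.cos(t),-np.sin(t)],[np.sin(t),np.cos(t)]])
    x,y,yaw=tool;R=A(np.radians(yaw))
    th=np.radians(shoe[2]);c=np.array(shoe[:2])+48*np.array([np.cos(th),np.sin(th)])
    # tool pose predicted from shoe
    def tcp(c,th): return np.array(J)+A(np.radians(jh))@(c-(48+off)*np.array([np.cos(th),np.sin(th)]))
    p0=tcp(c,th);th0=th;print('tcp from shoe',p0.round(1),'tool',x,y)
    for L,d in segs:
        n=max(1,int(round(L/step)))
        for i in range(n):
            th+=np.radians(d)/n/2;c=c+L/n*np.array([np.cos(th),np.sin(th)]);th+=np.radians(d)/n/2
            dw=R.T@(tcp(c,th)-p0)
            print([round(dw[0],1),round(-dw[1],1),0,round(-np.degrees(th-th0),1)],'shoe org jig',(c-48*np.array([np.cos(th),np.sin(th)])).round(0),round(np.degrees(th),1))
E
python3 - <<'E'
from plan import plan
plan((555.9,111.4,84.8),(-216,27.4,-15.8),[(18,0),(69,15.8)],4.)
E
```

```text
tcp from shoe [554.6 112.9] tool 555.9 111.4
[np.float64(-4.5), np.float64(0.0), 0, np.float64(-0.0)] shoe org jig [-212.   26.] -15.8
[np.float64(-9.0), np.float64(0.1), 0, np.float64(-0.0)] shoe org jig [-207.   25.] -15.8
[np.float64(-13.5), np.float64(0.1), 0, np.float64(-0.0)] shoe org jig [-203.   24.] -15.8
[np.float64(-18.0), np.float64(0.2), 0, np.float64(-0.0)] shoe org jig [-199.   22.] -15.8
[np.float64(-22.1), np.float64(-0.8), 0, np.float64(-0.9)] shoe org jig [-195.   21.] -14.9
[np.float64(-26.2), np.float64(-1.7), 0, np.float64(-1.9)] shoe org jig [-191.   19.] -13.9
[np.float64(-30.3), np.float64(-2.5), 0, np.float64(-2.8)] shoe org jig [-187.   17.] -13.0
[np.float64(-34.4), np.float64(-3.3), 0, np.float64(-3.7)] shoe org jig [-184.   16.] -12.1
[np.float64(-38.5), np.float64(-4.0), 0, np.float64(-4.6)] shoe org jig [-180.   14.] -11.2
[np.float64(-42.7), np.float64(-4.6), 0, np.float64(-5.6)] shoe org jig [-176.   12.] -10.2
[np.float64(-46.8), np.float64(-5.2), 0, np.float64(-6.5)] shoe org jig [-172.   11.] -9.3
[np.float64(-51.0), np.float64(-5.7), 0, np.float6
[... 166 characters left out ...]
5), 0, np.float64(-9.3)] shoe org jig [-160.    7.] -6.5
[np.float64(-63.5), np.float64(-6.7), 0, np.float64(-10.2)] shoe org jig [-156.    6.] -5.6
[np.float64(-67.7), np.float64(-7.0), 0, np.float64(-11.2)] shoe org jig [-152.    5.] -4.6
[np.float64(-71.8), np.float64(-7.1), 0, np.float64(-12.1)] shoe org jig [-148.    4.] -3.7
[np.float64(-76.0), np.float64(-7.2), 0, np.float64(-13.0)] shoe org jig [-144.    3.] -2.8
[np.float64(-80.2), np.float64(-7.2), 0, np.float64(-13.9)] shoe org jig [-140.    2.] -1.9
[np.float64(-84.4), np.float64(-7.2), 0, np.float64(-14.9)] shoe org jig [-136.    1.] -0.9
[np.float64(-88.6), np.float64(-7.1), 0, np.float64(-15.8)] shoe org jig [-132.   -0.] -0.0
```

```bash
python3 -m pendant '[[[-4.5,0,0,0,-0.5],[-9,0,0,0,-0.5],[-13.5,0,0,0,-0.5],[-18,0,0,0,-0.5],[-22,-0.8,0,-1,-0.5],[-26,-1.7,0,-2,-0.5],[-30,-2.5,0,-3,-0.5],[-34.5,-3.3,0,-3.7,-0.5],[-38.5,-4,0,-4.6,-0.5],[-38.5,-4,0,-4.6,-0.5]]]'
cat > look.py <<'E'
import sys
from bench import robot
from h import *
np.set_printoptions(precision=1,suppress=True)
t=sys.argv[1]
for n in('top','side'):
    c=robot.read_camera(n);pickle.dump(c,open(f'{n}{t}.pkl','wb'))
    im=c['image'][:,:,::-1]
    cr=im[170:300,190:420] if n=='top' else im[190:390,240:400]
    cv2.imwrite(f'pics/{n}{t}.png',cv2.resize(cr,None,fx=3,fy=3,interpolation=cv2.INTER_CUBIC))
E
python3 look.py 2
```

```text
time_s: 4.87
position: [547.9, 71.7, 11.0]
ee_rot: [180.0, -0.0, 89.4]
contact_force: [0.6, 0.4, 1.1]
width: 21.4
```

View pics/top2.png

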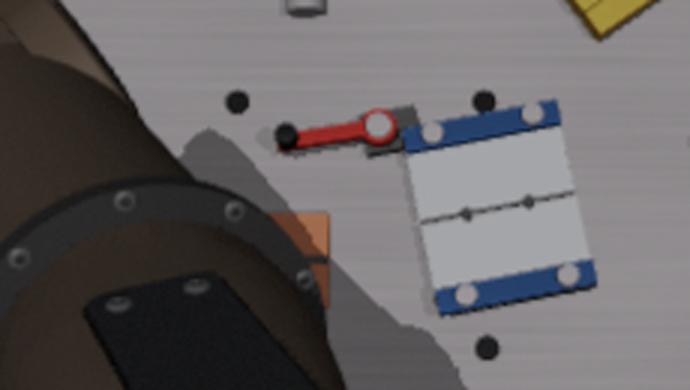

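View pics/side2.png

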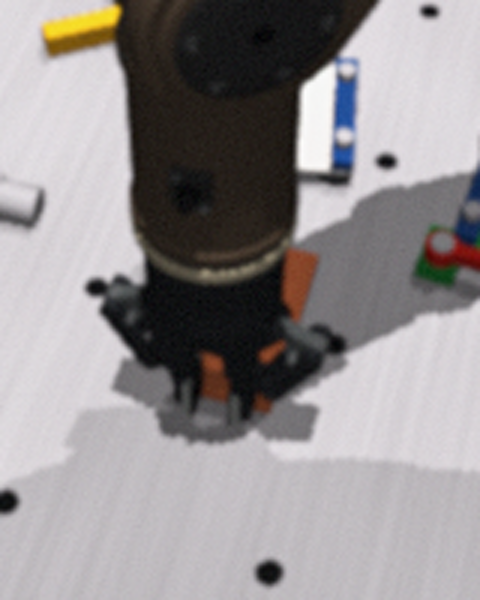

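```bash
cat > nose.py <<'E'
import sys
from h import *
# nose corners in px of top image -> pose in jig (top-camera-consistent jig origin)
def nose(c,a,b):
    A=ray(c,*a,10)[:2];B=ray(c,*b,10)[:2]; J=np.array([567.5,-118.1]);h=np.radians(-78.9)
    xj=np.array([np.cos(h),np.sin(h)]);yj=np.array([-xj[1],xj[0]])
    m=(A+B)/2-J;d=A-B
    th=np.degrees(np.arctan2(-(d@xj),d@yj))
    print('len',np.linalg.norm(d).round(1),'nose jig',(m@xj).round(1),(m@yj).round(1),'th',th.round(1),'world',((A+B)/2).round(1))
    return A,B
E
python3 - <<'E'
from nose import *
c=pickle.load(open('top2.pkl','rb'))
im=c['image'];print(im[235:250,290:304,0]-im[235:250,290:304,2].astype(int))
m,H,S,V=masks(c,(270,310,230,285));cu=m&(H<15)&(S>90)
for v in range(238,276,2):
    u=np.nonzero(cu[v])[0];print(v,u.max() if len(u) else None,end='; ')
nose(c,(299.3,240.5),(299.2,272))
E
```

```text
[[ 1  1  1  1  1  1  1  1  1  0  0  1  1  1]
 [ 1  1  2  1  1  1  2  1  1  1  1  1  1  1]
 [ 1  1  1  1  0  0  1  2  1  0  2  1  2  2]
 [ 2  2  1  1  1  1  1  1  1  0  1  0  2  3]
 [ 1  1  1  1  1  1  1  1  1  2  2  2  2  2]
 [ 6  6  5  5  5  2  0  1  2  2  2  2  1  1]
 [57 58 58 57 57 57 57 57 58 33  5  1  1  0]
 [82 82 81 82 81 82 82 81 82 64 10  1  1  1]
 [79 82 82 82 82 82 82 82 82 67 11  1  1  0]
 [66 81 83 83 83 83 83 83 84 65 10  2  1  1]
 [58 67 79 83 83 83 84 84 83 64  8  2  1  1]
 [57 58 79 82 83 82 83 82 83 63  7  0  0  1]
 [57 57 66 81 83 84 83 83 83 61  7  0  1  1]
 [57 58 57 67 79 82 82 82 83 60  6  1  1  1]
 [57 56 58 57 78 82 82 82 82 60  6  0  0  0]]
238 None; 240 None; 242 299; 244 299; 246 299; 248 299; 250 299; 252 299; 254 299; 256 None; 258 298; 260 299; 262 299; 264 299; 266 299; 268 299; 270 299; 272 298; 274 None; len 60.3 nose jig -60.8 -11.5 th -11.0 world [544.5 -60.7]
```

```bash
python3 -m pendant '[[[3,-1,0,0,-0.5],[4,-4,0,0,-0.5],[4,-4,0,0,-0.5],[1,-4,0,0,-0.5],[0,-4,0,0,-0.5],[0,-4,0,0,-0.5]]]'
python3 - <<'E'
from plan import plan
plan((547.9,71.7,89.4),(-174,10.4,-11),[(27,11),(8,0)],3.)
E
```

```text
time_s: 5.47
position: [543.8, 71.5, 10.8]
ee_rot: [180.0, -0.0, 89.3]
contact_force: [-0.8, -0.9, -0.2]
width: 21.2
tcp from shoe [544.7  68.4] tool 547.9 71.7
[np.float64(-3.0), np.float64(-1.3), 0, np.float64(-1.2)] shoe org jig [-171.    9.] -9.8
[np.float64(-6.1), np.float64(-2.5), 0, np.float64(-2.4)] shoe org jig [-168.    7.] -8.6
[np.float64(-9.2), np.float64(-3.7), 0, np.float64(-3.7)] shoe org jig [-166.    6.] -7.3
[np.float64(-12.3), np.float64(-4.8), 0, np.float64(-4.9)] shoe org jig [-163.    5.] -6.1
[np.float64(-15.4), np.float64(-5.8), 0, np.float64(-6.1)] shoe org jig [-160.    3.] -4.9
[np.float64(-18.6), np.float64(-6.7), 0, np.float64(-7.3)] shoe org jig [-157.    2.] -3.7
[np.float64(-21.7), np.float64(-7.6), 0, np.float64(-8.6)] shoe org jig [-154.    1.] -2.4
[np.float64(-24.9), np.float64(-8.4), 0, np.float64(-9.8)] shoe org jig [-151.   -0.] -1.2
[np.float64(-28.1), np.float64(-9.2), 0, np.float64(-11.0)] shoe org jig [-148.   -1.] -0.0
[np.float64(-30.7), np.float64(-8.6), 0, np.float64(-11.0)] shoe org jig [-145.   -1.] -0.0
[np.float64(-33.3), np.float64(-8.1), 0, np.float64(-11.0)] shoe org jig [-143.   -1.] -0.0
[np.float64(-35.9), np.float64(-7.6), 0, np.float64(-11.0)] shoe org jig [-140.   -1.] -0.0
```

```bash
python3 -m pendant '[[[-3,-1.3,0,-1.2,-0.5],[-6,-2.5,0,-2.4,-0.5],[-9,-3.7,0,-3.7,-0.5],[-12.3,-4.8,0,-5,-0.5],[-15.4,-5.8,0,-6.3,-0.5],[-18.6,-6.7,0,-7.6,-0.5],[-21.7,-7.6,0,-9,-0.5],[-25,-8.4,0,-10.2,-0.5],[-28,-9.2,0,-11.8,-0.5],[-28,-9.2,0,-11.8,-0.5]]]';python3 look.py 3
```

```text
time_s: 6.3
position: [534.0, 42.5, 10.6]
ee_rot: [-180.0, 0.0, 101.1]
contact_force: [-0.3, 0.2, 0.0]
width: 21.2
```

View pics/top3.png

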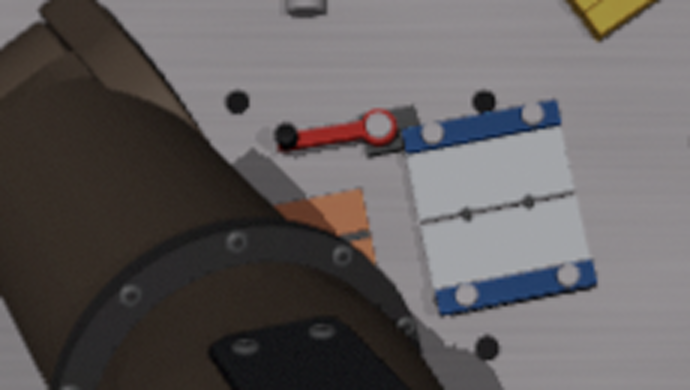

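View pics/side3.png

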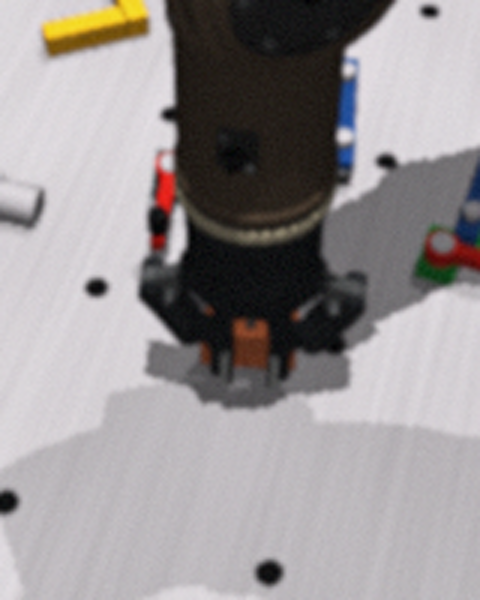

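```bash
cat > edge.py <<'E'
import sys
from nose import *
# fit nose edge subpixel in top image using R-B profile; groove end for lateral
def run(t,u0,u1,v0,v1):
    c=pickle.load(open(f'top{t}.pkl','rb'));im=c['image'].astype(int);d=im[...,0]-im[...,2]
    pts=[];sl=[]
    for v in range(v0,v1):
        r=d[v,u0:u1];idx=np.nonzero(r>28)[0]
        if len(idx):
            i=idx.max();
            if i+2<len(r) and r[i-2]>40:
                f=i+ (r[i]-28)/(max(r[i]-r[i+1],1)); pts.append(ray(c,u0+f,v,10)[:2])
    P=np.array(pts,np.float32);l=cv2.fitLine(P,cv2.DIST_HUBER,0,.01,.01).ravel()
    tp=None
    for v in range(v0-12,v1):
        if (d[v,u0:u1]>28).sum()>3: tp=v;break
    h=np.radians(-78.9);xj=np.array([np.cos(h),np.sin(h)]);yj=np.array([-xj[1],xj[0]]);J=np.array([567.5,-118.1])
    dd=l[:2]*np.sign(l[:2]@yj);th=np.degrees(np.arctan2(-(dd@xj),dd@yj))
    q=(P-J);print('n',len(P),'th',th,'edge x',(q@xj).min(),(q@xj).max(),'edge y',(q@yj).min(),(q@yj).max(),'top row',tp)
    for p in q[::4]:print((p@xj).round(1),(p@yj).round(1),end=' | ')
if __name__=='__main__': run(sys.argv[1],*map(int,sys.argv[2:]))
E
python3 edge.py 3 290 322 233 256
python3 - <<'E'
from h import *
c=pickle.load(open('top3.pkl','rb'));im=c['image'].astype(int);print((im[...,0]-im[...,2])[228:258,300:318])
E
```

```text
n 21 th 0.3450553698839093 edge x -40.02630953729115 -31.353336623200892 edge y -14.92944793617217 28.38256619174769 top row 233
-31.8 28.4 | -31.8 20.5 | -31.8 12.6 | -31.5 4.7 | -31.8 -7.0 | -31.5 -14.9 | [[ 2  2  1  2  2  2  3  3  2  2  2  1  2  2  2  2  1  1]
 [ 1  2  2  1  2  2  2  1  1  1  1  1  2  1  1  1  1  2]
 [ 1  1  1  1  1  1  1  1  1  1  1  1  1  1  1  1  2  1]
 [ 1  1  1  1  2  2  2  1  1  1  2  1  1  1  1  1  2  2]
 [ 0  0  0  0  0  1  2  2  1 12  5  1  1  1  1  1  1  2]
 [ 2  1  1  4 12 22 35 47 56 65 36  6  2  2  2  2  1  1]
 [23 40 48 55 65 68 74 79 81 82 61 11  2  2  1  1  1  0]
 [68 75 81 82 81 82 82 82 82 83 75 17  1  1  1  1  1  1]
 [82 82 81 82 82 81 82 83 83 82 80 19  1  1  2  1  1  1]
 [82 82 83 83 83 84 83 83 82 83 80 29  2  1  0  0  0  0]
 [83 84 83 83 84 83 83 83 83 83 83 45  6  1  1  1  1  1]
 [82 82 82 83 83 83 83 83 83 84 84 62 12  2  2  2  1  1]
 [83 82 82 83 83 84 83 83 83 83 82 76 17  2  1  2  2  1]
 [82 83 83 83 82 82 82 83 83 83 82 80 18  1  1  1  1  1]
 [83 82 82 82 82 82 82 84 83 84 83 81 30  2  1  0  1  1]
 [83 82 83 83 83 82 83 82 84 83 83 82 45  6  2  1  1  2]
 [80 83 83 83 83 83 84 83 83 82 84 83 63 11  1  1  1  2]
 [67 80 82 82 82 82 82 83 84 83 84 84 78 17  1  2  1  2]
 [55 65 79 82 83 84 83 83 82 65 56 51 52  9  1  1  1  1]
 [33 45 78 75 63 60 52 43 41 20  8  5 18 10  2  0  0  0]
 [ 4 19 49 39 22 18  8  1  0 -1  0  0  5 22  6  1  1  0]
 [ 0  0  0 -1 -1  0 -1  0 -1 -1 28 35 48 51 11  1  1  1]
 [ 0  1 -1  0 -1 -2 13 45 64 69 73 73 76 74 17  0  1  1]
 [ 0 -1 -1  0  0 -1 10 48 76 82 81 81 82 80 18  1  1  1]
 [ 1 -1  0  0 -1 -1  0 18 51 70 80 82 83 80 31  2  1  1]
 [ 0 -1 -1 -1  0 -1 -2 -1  8 36 59 79 83 82 44  6  1  1]
 [-1 -1 -1  0 -1 -1 -2  0  0  1 18 57 79 82 62 11  1  0]
 [ 1 -1 -1  0  0 -1 -1  0  2  1  2 19 57 79 75 17  1  1]
 [ 0 -1 -1 -1  1 -1 -1 -1  2  0  2  2 19 56 75 20  1  1]
 [ 0 -1 -1 -1 -1 -1 -1  0  0  1  2  1  1 20 54 19  2  1]]
```

```bash
python3 -m pendant '[[[3,0,-4,0,-0.5],[3,1,-8,0,-0.5],[3,1,-8,0,-0.5],[0,1,-8,0,-0.5],[-4,1,-8,0,-0.5],[-8,1,-8,0,-0.5],[-12,1,-8,0,-0.5],[-16,1,-8,0,-0.5],[-20,1,-8,0,-0.5],[-24,1,-8,0,-0.5],[-28,1,-8,0,-0.5],[-32,1,-8,0,-0.5],[-36,1,-8,0,-0.5],[-40,1,-8,0,-0.5],[-44,1,-8,0,-0.5],[-48,1,-8,0,-0.5],[-48,1,-8,0,-0.5]]]';python3 look.py 4
```

```text
time_s: 7.82
position: [544.5, -5.9, 18.5]
ee_rot: [-180.0, 0.1, 100.9]
contact_force: [-0.0, 0.8, 0.1]
width: 21.4
```

View pics/top4.png

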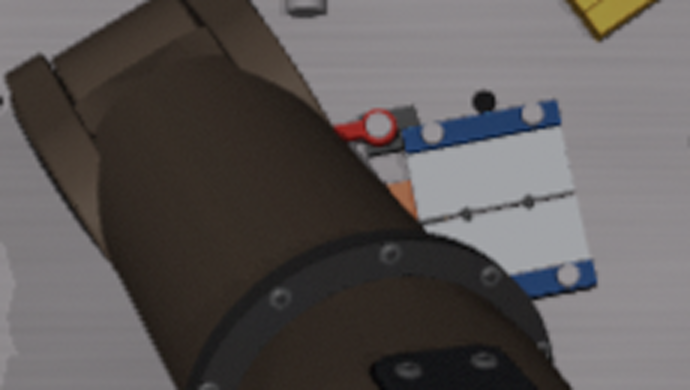

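View pics/side4.png

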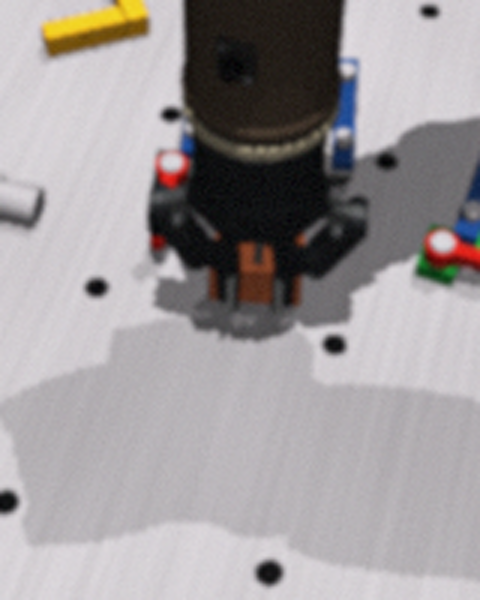

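Run:
```python
from h import *
np.set_printoptions(precision=1,suppress=True)
h=np.radians(-78.9);xj=np.array([np.cos(h),np.sin(h)]);yj=np.array([-xj[1],xj[0]]);J=np.array([568,-119.8])
c=pickle.load(open('side4.pkl','rb'));R=np.array(c['R']);Z=c['range_z']
for a,b in((155,205),(155,215),(160,222),(170,230),(175,235),(170,195),(350,210),(350,225),(335,240),(325,255)):
    u=240+a/3;v=190+b/3;z=Z[int(v),int(u)]
    X=R.T@(np.array([(u-c['cx'])/c['fx']*z,(v-c['cy'])/c['fy']*z,z])-c['t']);d=X[:2]-J
    print((a,b),X,'jig',np.round([d@xj,d@yj],1))
c=pickle.load(open('top4.pkl','rb'));p=ray(c,326.7,230.3,10)[:2]-[567.5,-118.1];print('shoe side',p@xj,p@yj)
```

```text
(155, 205) [601.9   9.5 117.1] jig [-120.4   58.1]
(155, 215) [600.3  14.7 114.6] jig [-125.8   57.6]
(160, 222) [597.8  13.5 107.3] jig [-125.1   54.9]
(170, 230) [592.4  11.9  99.6] jig [-124.6   49.3]
(175, 235) [588.9  13.3  97.7] jig [-126.5   46.1]
(170, 195) [594.6   3.  121.2] jig [-115.4   49.8]
(350, 210) [491.  -16.6 120. ] jig [-116.1  -55.7]
(350, 225) [488.7  -7.4 117.9] jig [-125.5  -56.2]
(335, 240) [496.5  -7.1 101.2] jig [-124.4  -48.4]
(325, 255) [500.9  -2.9  90.1] jig [-127.6  -43.3]
shoe side -0.027512764896641947 27.517985232744124
```

Nose has entered under the sheets with the shoe square. The knuckles are at z > 95, well clear of the 50 mm knob. Continue.

```bash
python3 -m pendant '[[[-4,0,0,0,-0.5],[-8,0,0,0,-0.5],[-12,0,0,0,-0.5],[-16,0,0,0,-0.5],[-20,0,0,0,-0.5],[-24,0,0,0,-0.5],[-28,0,0,0,-0.5],[-32,0,0,0,-0.5],[-36,0,0,0,-0.5],[-40,0,0,0,-0.5],[-40,0,0,0,-0.5]]]';python3 -m pendant '[[[-4,0,0,0,-0.5],[-8,0,0,0,-0.5],[-12,0,0,0,-0.5],[-16,0,0,0,-0.5],[-20,0,0,0,-0.5],[-24,0,0,0,-0.5],[-28,0,0,0,-0.5],[-32,0,0,0,-0.5],[-36,0,0,0,-0.5],[-40,0,0,0,-0.5],[-40,0,0,0,-0.5]]]';python3 look.py 5
```

```text
time_s: 8.83
position: [551.8, -46.6, 18.3]
ee_rot: [-179.9, 0.2, 100.9]
contact_force: [-0.0, 0.8, -0.3]
width: 21.3
time_s: 9.75
position: [559.5, -87.3, 18.3]
ee_rot: [-179.9, 0.2, 100.8]
contact_force: [-0.3, -0.4, -1.1]
width: 21.7
```

View pics/top5.png

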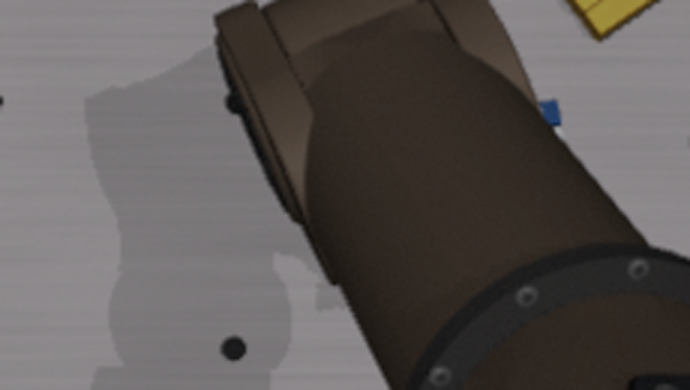

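View pics/side5.png

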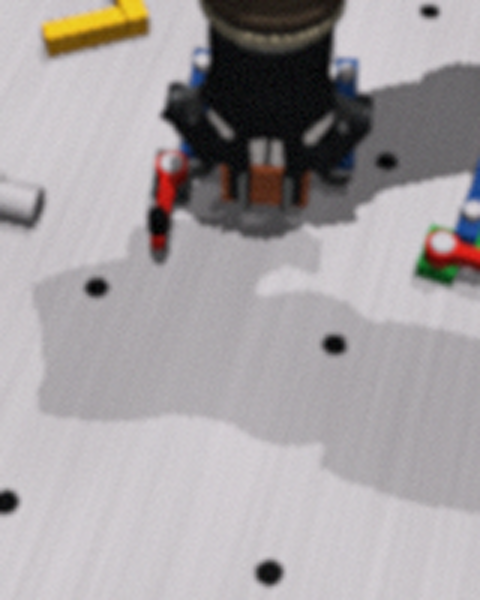

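```bash
python3 -m pendant '[[[-3,0,0,0,-0.5],[-6,0,0,0,-0.5],[-9,0,0,0,-0.5],[-11,0,0,0,-0.5],[-13,0,0,0,-0.5],[-14,0,0,0,-0.5],[-15,0,0,0,-0.5],[-15,0,0,0,-0.5]]]';python3 -m pendant '[[[-0.5,0,0,0,-0.5],[-1,0,0,0,-0.5],[-1.5,0,0,0,-0.5],[-1.5,0,0,0,-0.5]]]'
```

```text
time_s: 10.52
position: [562.2, -101.3, 18.4]
ee_rot: [-179.9, 0.2, 100.8]
contact_force: [-0.3, 2.4, 1.4]
width: 21.1
time_s: 10.85
position: [562.1, -101.3, 18.4]
ee_rot: [-179.9, 0.1, 100.9]
contact_force: [-2.3, 7.6, 1.4]
width: 21.2
```

```bash
python3 -m pendant '[[[-1,0,0,0,-0.5],[-2,0,0,0,-0.5],[-3,0,0,0,-0.5],[-3,0,0,0,-0.5]]]';python3 -m pendant '[[[-1,0,0,0,-0.5],[-2,0,0,0,-0.5],[-3,0,0,0,-0.5],[-4,0,0,0,-0.5],[-4,0,0,0,-0.5]]]'; python3 look.py 6
```

```text
time_s: 11.18
position: [562.1, -101.4, 18.4]
ee_rot: [-179.9, -0.1, 101.0]
contact_force: [-3.9, 10.1, 4.4]
width: 21.4
time_s: 11.6
position: [562.1, -101.5, 18.5]
ee_rot: [-179.8, -0.3, 101.2]
contact_force: [-4.9, 14.3, 3.6]
width: 21.5
```

View pics/side6.png

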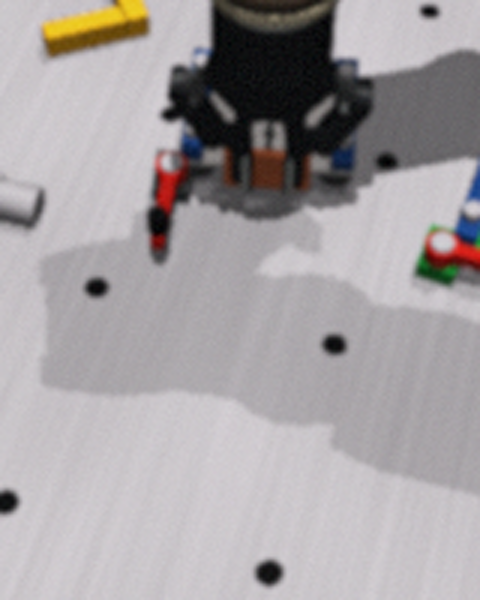

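```bash
python3 -m pendant '[[[4,0,0,0,-0.5],[8,0,0,0,-0.5],[12,0,-10,0,-0.6],[25,0,-50,0,-0.8],[60,0,-90,0,-1],[100,0,-110,0,-1],[140,0,-110,0,-1],[180,0,-110,0,-1],[230,0,-110,0,-1],[230,0,-110,0,-1],[230,0,-110,0,-1]]]'; python3 look.py 7
```

```text
time_s: 12.62
position: [517.0, 129.2, 131.5]
ee_rot: [-180.0, -0.4, 101.6]
contact_force: [-0.1, -0.7, 1.2]
width: -0.2
```

View pics/top7.png

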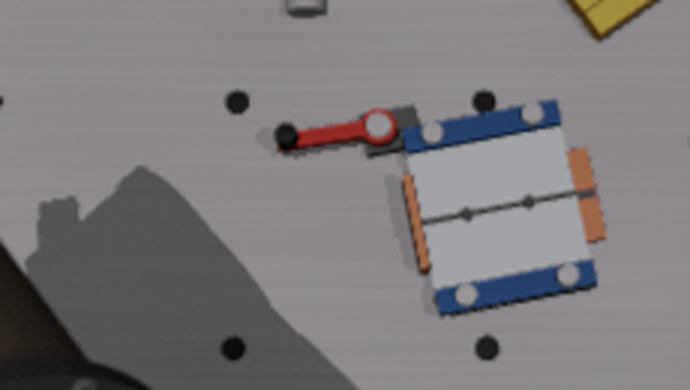

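View pics/side7.png

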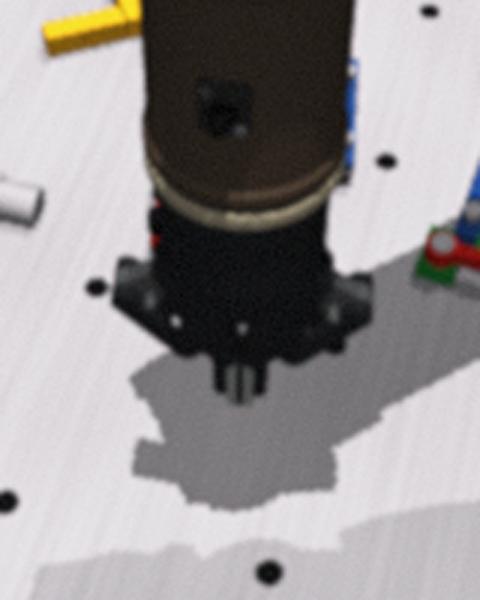

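Run:
```python
from h import *
np.set_printoptions(precision=1,suppress=True)
c=pickle.load(open('top7.pkl','rb'));im=c['image'][:,:,::-1]
cv2.imwrite('pics/z7.png',cv2.resize(im[195:285,315:400],None,fx=6.5,fy=6.5,interpolation=cv2.INTER_CUBIC))
h=np.radians(-78.9);xj=np.array([np.cos(h),np.sin(h)]);yj=np.array([-xj[1],xj[0]]);J=np.array([567.5,-118.1])
d=c['image'][...,0].astype(int)-c['image'][...,2]
for (u0,u1,v0,v1,z) in((375,395,215,255,10),(320,336,220,265,36)):
    m=np.zeros(d.shape,np.uint8);m[v0:v1,u0:u1]=d[v0:v1,u0:u1]>28
    k=cv2.findContours(m,0,1)[0];k=max(k,key=cv2.contourArea)
    P=np.array([ray(c,*q[0],z)[:2] for q in k])-J
    L=np.c_[P@xj,P@yj];r=cv2.minAreaRect(L.astype(np.float32));print('z',z,r,L.min(0),L.max(0))
```

```text
z 10 ((107.8447265625, -17.86880111694336), (13.468069076538086, 28.561038970947266), 1.459380865097046) [101.  -32.2] [114.5  -3.5]
z 36 ((-3.6242470741271973, -3.2817916870117188), (61.86418151855469, 6.563965320587158), 89.78728485107422) [ -6.9 -34.2] [-0.3 27.7]
```

View pics/z7.png

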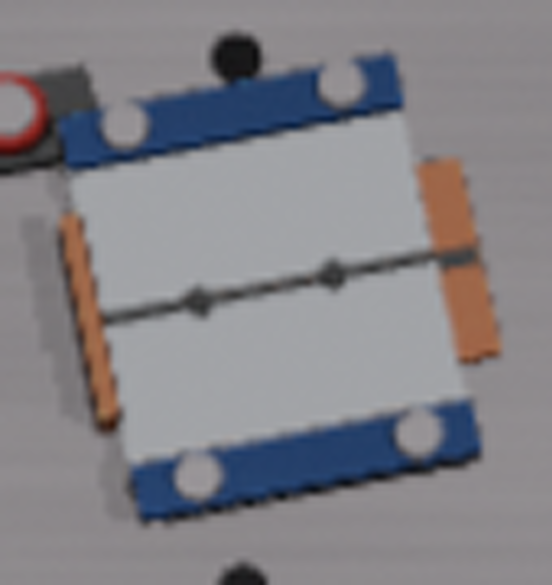

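Shoe is home: nose 15 mm past the exit edge, flange on the edge and square. Lateral is about -3 mm, within the tunnel's play. Now the latch: I'll push the arm's outer side with shut fingers at about 34 mm radius, inside the knob.

```bash
cat > lat.py <<'E'
import numpy as np,sys
J=np.array([567.9,-119.]);h=np.radians(-78.9);xj=np.array([np.cos(h),np.sin(h)]);yj=np.array([-xj[1],xj[0]])
W=lambda p:J+p[0]*xj+p[1]*yj
def rel(tool,p):
    t=np.radians(tool[2]);d=W(p)-np.array(tool[:2]);return np.round([d@[np.cos(t),np.sin(t)],d@[np.sin(t),-np.cos(t)]],1)
def sweep(phi,r=34,g=0,ex=11,ey=14.5):
    a=np.array([-np.sin(phi),-np.cos(phi)]);n=np.array([np.cos(phi),-np.sin(phi)])
    return np.array([-14,64])+r*a-(5+g+ex*abs(n[0])+ey*abs(n[1]))*n
E
python3 - <<'E'
from lat import *
t=(517.0,129.2,101.6)
print(W((-48,95)),rel(t,(-48,95)))
E
```

```text
[651.88174869 -53.60836531] [-206.2   95.4]
```

```bash
python3 -m pendant '[[[-30,20,0,0,-1],[-60,40,0,0,-1],[-90,60,0,0,-1],[-120,80,0,0,-1],[-150,95,0,0,-1],[-180,95,0,0,-1],[-206,95,0,0.4,-1],[-206,95,0,0.4,-1],[-206,95,30,0.4,-1],[-206,95,60,0.4,-1],[-206,95,60,0.4,-1]]]'; python3 look.py 8
```

```text
time_s: 13.63
position: [647.6, -63.0, 64.0]
ee_rot: [-179.4, -0.3, 100.7]
contact_force: [-1.8, -0.6, -1.1]
width: -0.2
```

View pics/side8.png

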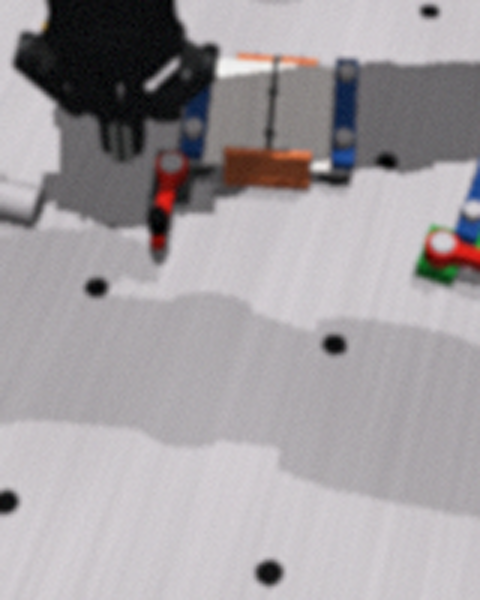

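```bash
python3 -c "
from lat import *
print(rel((647.6,-63,100.7),(-48,95)))"; python3 -m pendant '[[[8,5,0,0,-1],[8,5,0,0,-1],[8,5,0,0,-1],[8,5,0,0,-1]]]'
```

```text
[8.4 6. ]
time_s: 14.07
position: [654.7, -52.1, 70.3]
ee_rot: [-179.8, -0.2, 100.8]
contact_force: [0.2, 0.1, 0.6]
width: 0.3
```

```bash
python3 -m pendant '[[[0,-2,20,0,-1],[0,-2,38,0,-1],[0,-2,48,0,-1],[0,-2,50,0,-1],[0,-2,50,0,-1]]]'
python3 - <<'E'
from lat import *
t=(652.6,-52.5,100.8)
for d in range(95,-1,-8): print(d,rel(t,sweep(np.radians(d))),sweep(np.radians(d)).round(0))
E
```

```text
time_s: 14.48
position: [652.2, -52.4, 20.0]
ee_rot: [-179.8, -0.2, 100.8]
contact_force: [0.7, 0.2, 0.6]
width: -0.1
95 [-2.9 -8.6] [-46.  87.]
87 [ -0.  -13.7] [-49.  82.]
79 [  2.4 -17.5] [-51.  78.]
71 [  4.3 -21.9] [-53.  74.]
63 [  5.6 -27. ] [-55.  69.]
55 [  6.  -32.5] [-55.  63.]
47 [  5.5 -38.2] [-55.  58.]
39 [  3.8 -44.1] [-53.  52.]
31 [  1.1 -49.8] [-50.  46.]
23 [ -2.8 -55.1] [-46.  41.]
15 [ -7.7 -59.7] [-42.  36.]
7 [-13.6 -63.4] [-36.  32.]
```

```bash
python3 -m pendant '[[[-1,-4,0,0,-1],[-1.5,-8.5,0,0,-1],[-1,-11,0,0,-1],[0,-13.7,0,0,-1],[1.2,-15.6,0,0,-1],[2.4,-17.5,0,0,-1],[3.4,-19.7,0,0,-1],[4.3,-22,0,0,-1],[5,-24.5,0,0,-1],[5.6,-27,0,0,-1],[5.8,-29.7,0,0,-1],[6,-32.5,0,0,-1],[6,-32.5,0,0,-1]]]'; python3 look.py 9
```

```text
time_s: 15.57
position: [618.3, -52.5, 20.0]
ee_rot: [-179.7, -0.2, 100.8]
contact_force: [0.9, 1.2, 0.5]
width: -0.2
```

View pics/side9.png

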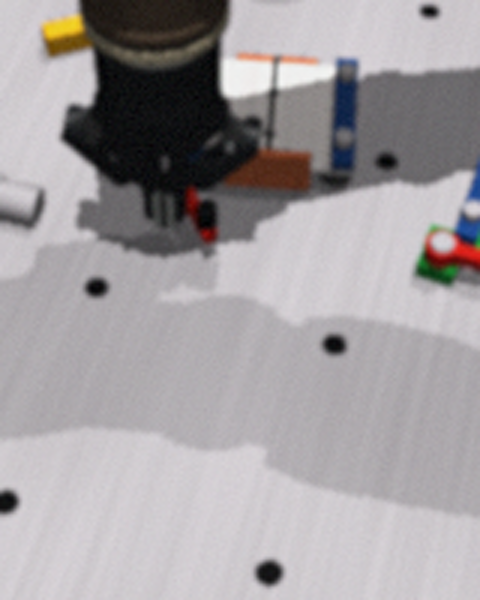

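Run:
```python
from lat import *
t=(618.3,-52.5,100.8)
for d in (55,50,45,40,35,30,25,20,15,10,5,0): print(d,rel(t,sweep(np.radians(d))))
```

```text
55 [-0.4  1.2]
50 [-0.6 -2.4]
45 [-1.3 -6. ]
40 [-2.3 -9.7]
35 [ -3.8 -13.3]
30 [ -5.8 -16.8]
25 [ -8.2 -20.1]
20 [-11.  -23.2]
15 [-14.2 -26. ]
10 [-17.7 -28.5]
5 [-21.6 -30.5]
0 [-25.7 -32.1]
```

```bash
python3 -m pendant '[[[-0.6,-2.4,0,0,-1],[-1.3,-6,0,0,-1],[-2.3,-9.7,0,0,-1],[-3.8,-13.3,0,0,-1],[-5.8,-16.8,0,0,-1],[-8.2,-20,0,0,-1],[-11,-23.2,0,0,-1],[-14.2,-26,0,0,-1],[-17.7,-28.5,0,0,-1],[-20,-30,0,0,-1],[-20,-30,0,0,-1]]]'; python3 look.py 10
```

```text
time_s: 16.58
position: [592.2, -79.0, 19.8]
ee_rot: [-179.7, -0.2, 100.7]
contact_force: [0.6, 0.1, 0.9]
width: -0.2
```

View pics/side10.png

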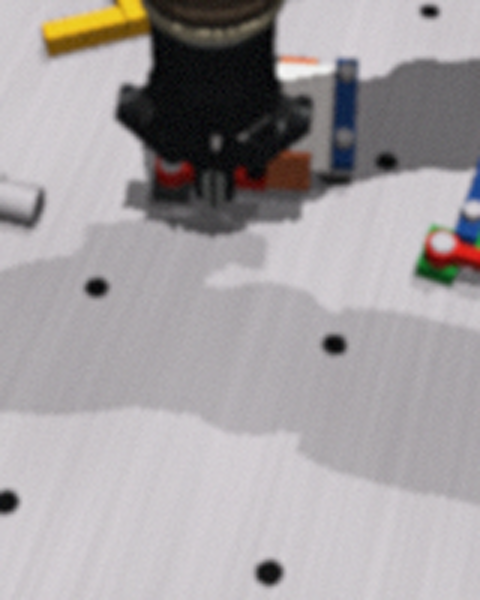

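Nearly closed. I'll press on slowly until it meets the stop.

```bash
python3 -m pendant '[[[-1,0,0,0,-1],[-2,0,0,0,-1],[-3,0,0,0,-1],[-4,0,0,0,-1],[-5,0,0,0,-1],[-5,0,0,0,-1]]]'; python3 -m pendant '[[[-1,0,0,0,-1],[-2,0,0,0,-1],[-3,0,0,0,-1],[-3,0,0,0,-1]]]'
```

```text
time_s: 17.18
position: [592.8, -82.0, 19.7]
ee_rot: [-179.6, -0.3, 100.8]
contact_force: [-2.4, 5.9, 0.9]
width: -0.0
time_s: 17.52
position: [592.8, -82.1, 19.7]
ee_rot: [-179.6, -0.5, 100.9]
contact_force: [-3.6, 9.3, 2.1]
width: 0.1
```

```bash
python3 -m pendant '[[[-2,0,0,0,-1],[-4,0,0,0,-1],[-5,0,0,0,-1],[-5,0,0,0,-1]]]'; python3 -m pendant '[[[5,0,0,0,-1],[12,0,0,0,-1],[25,0,-20,0,-1],[40,0,-60,0,-1],[80,0,-110,0,-1],[120,-15,-110,0,-1],[160,-30,-110,0,-1],[200,-45,-110,0,-1],[240,-60,-110,0,-1],[240,-60,-110,0,-1],[240,-60,-110,0,-1],[240,-60,-110,0,-1]]]'; python3 look.py 11
```

```text
time_s: 17.85
position: [592.8, -82.2, 19.7]
ee_rot: [-179.6, -0.8, 101.1]
contact_force: [-6.8, 13.5, 3.7]
width: 0.2
time_s: 18.85
position: [488.7, 141.0, 133.9]
ee_rot: [-179.7, -0.8, 101.3]
contact_force: [0.8, -1.1, 0.5]
width: 0.3
```

View pics/top11.png

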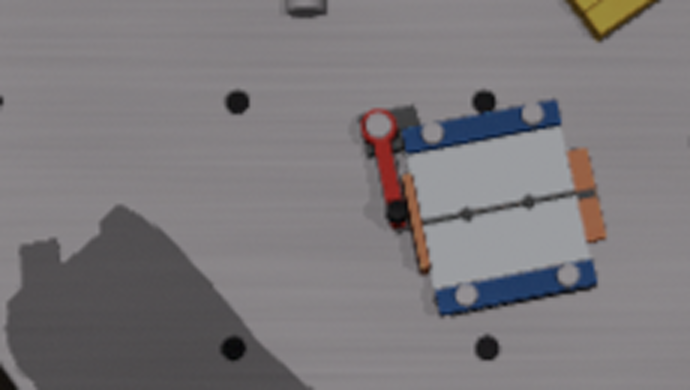

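View pics/side11.png

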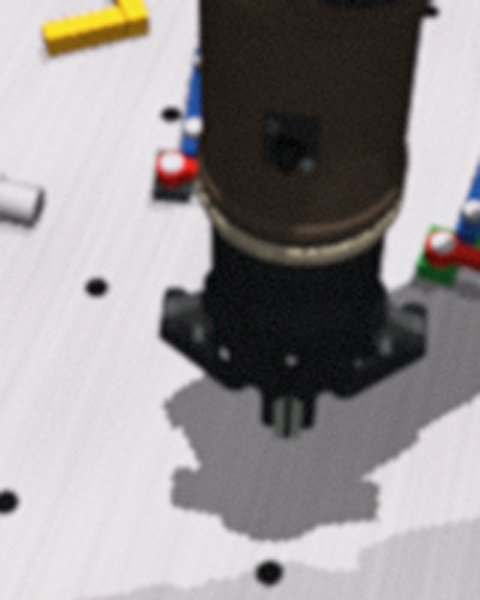

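Run:
```python
from h import *
np.set_printoptions(precision=2,suppress=True)
h=np.radians(-78.9);xj=np.array([np.cos(h),np.sin(h)]);yj=np.array([-xj[1],xj[0]]);J=np.array([567.5,-118.1])
c=pickle.load(open('top11.pkl','rb'))
m,H,S,V=masks(c,(305,328,215,248));red=m&((H<6)|(H>172))&(S>170);v,u=np.nonzero(red)
L=np.array([[(ray(c,a,b,30)[:2]-J)@xj,(ray(c,a,b,30)[:2]-J)@yj] for a,b in zip(u,v)],np.float32)
L=L[L[:,1]<52];print(len(L),L.min(0),L.max(0),L.mean(0),cv2.fitLine(L,cv2.DIST_HUBER,0,.01,.01).ravel())
m,H,S,V=masks(c,(318,328,232,245));k=m&(V<45);v,u=np.nonzero(k);p=ray(c,u.mean(),v.mean(),45)[:2]-J;print('knob',p@xj,p@yj)
d=c['image'][...,0].astype(int)-c['image'][...,2]
mm=np.zeros(d.shape,np.uint8);mm[215:255,375:395]=d[215:255,375:395]>28
k=max(cv2.findContours(mm,0,1)[0],key=cv2.contourArea);print('nose',max((ray(c,*q[0],10)[:2]-J)@xj for q in k))
a=pickle.load(open('top0.pkl','rb'))['image'].astype(int);b=c['image'].astype(int)
for n,(u0,u1,v0,v1) in dict(square=(360,425,140,185),hammer=(170,305,125,178),tin=(430,480,198,246)).items(): print(n,abs(a-b)[v0:v1,u0:u1].mean().round(2), (abs(a-b)[v0:v1,u0:u1].max(2)>40).sum())
```

```text
97 [-19.32  -2.12] [-9.37 51.73] [-14.3   31.69] [  0.01  -1.   -14.31  31.26]
knob -13.62905937353988 3.6493570080799738
nose 114.48416660920999
square 20.78 0
hammer 20.67 0
tin 20.89 0
```

```bash
python3 -c "
from bench import robot
print(robot.close_job())"
```

```text
the job is handed in; nothing more can be done
None
```

The shoe is home in the jig and the latch is closed behind its flange. The job was handed in at about 19 s, with the robot clear of everything. No verdict was reported.

**Shoe:** I pushed it by its flange with two fingertips, turning it about 16° to line up with the jig, then straight in until it stopped firmly at about 15 N. The last top view puts the nose at 114.5 mm, within measurement error of 115, with the flange square on the sheet edge. It sits about 3 mm off-centre towards the jig's −y side, inside the tunnel's 6 mm of play each way. I never lifted it. I did not measure its flatness, but it slid in under the sheets without trouble.

**Latch:** I pushed the arm by its side, with the fingers shut, until it met its stop at about 15 N. The last view shows it along the jig's −y at x = −14.3 mm, within about 0.5° of fully closed.

**Bystanders:** the square, hammer and tin show no local change between the first and last top pictures, only an overall brightness difference.

**Disagreement:** before the push, the two cameras differed by 2 to 5 mm on the sheets and shoe. I used the top view for alignment and felt for contact by force. The last side view of the shoe and the latch arm was mostly blocked by the robot, so those final checks rest on the top view alone.

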